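Lock the bayonet bowl onto the plasma cutter's air filter

ROBOT

A 6-joint arm with a two-finger parallel gripper is mounted at the origin on a cart in front of the work surface, level with it; the furniture and walls round the work are solid. World frame = base frame: x ahead of the robot, y to its left, z up, the work surface at z = 0. Lengths are in m, angles in degrees, forces in N, time in s.
With the tool pointing down it reaches from about 0.325 to 0.775 m from the base axis. Payload 5.5 kg.
Tool frame: the origin (TCP) lies midway between the tips of the shut fingers; the grasp point (between the pads) lies 19 mm behind it; z points along the fingers, y is the direction in which the jaws open and shut (so a half turn about z gives the same grasp; the last joint's range is limited). The gripper opens to 85 mm and grips with 20 to 120 N. Pads are 22 mm wide; open, the fingers measure 114 mm over their backs; the gripper's body (76 mm by 85 mm) begins 54 mm behind the grasp point. The pads swing forward as they close: fully open they stand 13 mm farther back than shut.
Start: joints at [64.017, 5.22, 70.514, -0, 104.267, -3.249], TCP at [0.232, 0.553, 0.231] pointing down, gripper open.
Joint ranges: [-164.24, 164.24], [-49.07, 125.15], [9.68, 141.18], [-86.29, 266.29], [3.28, 154.24], [-151.56, 151.56]. Speed limits (degrees/s): [147.25, 147.25, 172.46, 180, 180, 180].

INTERFACE

Orientations are given as [roll, pitch, yaw] about the fixed x, y, z axes, in that order (R = Rz(yaw) Ry(pitch) Rx(roll)).
In Python, from plant import robot gives the robot as it stands.
- The arm moves only by the tool step_arm, never from a script. Its argument "commands" is a list that holds one entry, the list of rows, each a list of 6 numbers: the shift along the tool's x, y, z scaled (see below), then the turn, a rotation vector about the tool's x, y, z scaled (see below). A call has 1 to 5 rows; each row shifts and turns the commanded pose from where the row before left it, along the tool's axes as they then stand; what a row does not reach is not made up. The controller multiplies each number of a shift by 2 cm and each number of a turn by 0.08 rad. A row lasts 1/12 s, in which the tool goes at most 41.7 mm and 7.16 degrees, less where a joint would pass 70% of its speed; a pose out of reach is approached as far as the arm can. A call with a number of a shift or a turn outside -1 to 1 is refused whole. A call with a gripper value outside its range is refused whole. "fingers" is the opening, from -1 (shut) to 1 (fully open), set as the call begins (left out, the last holds). The fingers move at their own pace and stop on an object; the grip force is fixed at half the most. Time passes only in rows, so rows that do not move let the fingers close. It gives the time, the measured TCP pose, the force and the opening at its end, in the units of the state.
- robot.read_state(): the state, without advancing time (a new reading comes with each control period).
- robot.camera(name): name is "scene" or "top"; returns a dict with "frame" (480x640x3 uint8, blue, green, red), "camera_matrix" (3x3 intrinsics, pixels), "k1" (the pictures are not rectified: a ray, as slopes to the right and down, at radius r is drawn at 1 + k1 r^2 times it, then the intrinsics apply), "camera_from_world" (4x4, takes a point from world to camera coordinates). Camera axes: x right, y down, z forward; pixel columns grow to the right and rows downward; lengths in m; the calibration is good to about 2 mm. A picture is of the moment at which its call begins. There is no depth.
- robot.hand_in(): hands the job in, once; it reports no verdict.
Trained networks look in a picture, given as the dict that the camera call returned (one of the last four; its "shot" number tells which), for a name from the list of things; names that differ only in an ending like _2 or _b are one class to them, and where a whole thing is asked for, a point or a joint stands for the part that bears it (a point fixed in the world has none). Each returns a list of dicts, best first, with "confidence" (0 to 1); they miss things now and then, are a little off and sometimes report something else, mostly with a low value. They report only what shows in the picture. A call takes as long as a camera call.
- robot.masks_of(query, picture): "mask" (480x640 bool, what is visible of it) and "box" ([centre column, centre row, width, height] in pixels, round what is visible of it).
The state is a dict: "clock": time; "q": joint angles; "joint_vel": joint speeds; "joint_torque": joint torques, N m; "tool_pos": TCP position; "orientation": TCP orientation; "force": force on the tool from outside, world axes, zero at the start; "moment": the same for the moment, N m; "grip_width": opening from 0.0 (shut) to 1.0 (fully open).
Only numpy, scipy, OpenCV 4.12 (cv2) and the standard library are available. Lean on these libraries where they do the work, as an engineer would, in place of code of your own. Each camera call takes 0.05 s, during which the arm holds its last target. There are 200 camera calls.

TASK

The plasma cutter's compressed-air filter is back from cleaning: its head is held upside down in the machine vice, collar up, and two metal bowls stand mouth down on the bench. Take the bowl that fits this head, set it in the collar with its pins in the two slots that are open at the top, push it down against the spring and turn it clockwise (seen from above) nearly a quarter turn until the spring can lift its pins into the locking notches, then let go so that it stays locked. Leave the other bowl, the tape measure and the spanner where they are.

Things in the scene. Friction and masses are not known exactly. Their poses are not given: they have to be found in the camera images.
- slim_bowl_mid (a point): Centre of the slimmer aluminium bowl, on its axis, 63 mm above its mouth. Loose, 0.2-0.4 kg, 126 mm tall, mouth down, z up. Round neck diameter 47, 0-36 mm above the mouth; round body diameter 62, 36-60 mm; oblong grip block 60-112 mm, 56 mm along x, 44 mm between flat faces that face +y and -y (grasp these, about 87 mm above the mouth); drain cock on top. It fits this head.
- slim_bowl_pins (a point): Point on the slim bowl's axis, 8 mm above its mouth, level with the centres of its two round steel pins. The pins are 10 mm in diameter and stand out of the neck along the bowl's +x and -x to 34.5 mm from the axis, below the narrow ends of the grip block. Half a turn gives the same fit. The neck's lower edge is bevelled 6 mm.
- wide_bowl_mid (a point): Centre, 70 mm above its mouth, of the wider bowl of another, larger filter: same look, loose, 140 mm tall, body 81 mm in diameter, grip block 74 x 60 mm, neck 68 mm in diameter, too wide for this head. Leave it where it stands.
- filter_head: Aluminium filter head, upside down in a grey machine vice fixed to the bench (240 x 100 mm, jaws 70 mm high). Origin on the axis of its round collar at floor level, 82 mm above the bench; z up. Collar: bore 52, outside 70, rim at z = 36 mm. Two entry slots, 20 mm wide, through the collar wall on its +x and -x sides, open at the rim. Put the bowl's pins in these.
- ledge (a point): Point on the collar's axis at z = 18.5 mm of the head, level with the underside of the ledges. Clockwise (from above) of each entry slot a passage runs under a ledge. The pins' centres must be 5 mm or more below this level to turn; the bowl's body lands on the collar's rim when they are 10.5 mm below it.
- notch (a point): Point on the collar's axis at z = 23 mm of the head, level with the roofs of the locking notches. The notches, 20 mm wide, are at the ends of the passages, centred 80 degrees (1.40 rad) clockwise of the entry slots; a turn within 8 degrees of that lets the pins rise, solid wall follows. Locked, the pins' centres are 5 mm below this point: bowl's mouth at z = 10, its centre at z = 73 mm of the head.
- seal_plate (a joint): Travel (m) of the sprung round plate in the collar on which the bowl's mouth presses: 0 = up, its top 22 mm above the collar floor; 0.012 = bowl locked; 0.022 = right down. The spring pushes up with about 5 N at 0, 8.6 N locked, 11.6 N right down, so a bowl let go without being turned is lifted again.
- clamp_top (a point): Top of the locking pliers that stand up from the near long wall of the big steel tray (its walls are 140 mm high and begin behind the vice). They are fixed and stay; pass above or around them.
- tape_mid (a point): Centre of a tape measure standing on the bench, 36 x 76 x 64 mm. Leave it where it is.
- spanner_mid (a point): Centre of an open-ended steel spanner, 167 mm long, 30 mm wide, 7 mm thick, lying on the bench. Leave it where it is.

How it is judged:
By the outcome, as a careful person would: the job done as asked, in the order asked, and still so for the second after the job is handed in, with the robot touching nothing.
It also fails if it takes over 45 s, if anything falls off the work surface, if the arm or the gripper's body presses on something with over 40 N, if the wrist force passes 120 N, or if a joint passes its speed limit or range.

## Working session

There is one attempt and no reset: what is moved stays moved. The work goes in short steps, Python scripts to look and compute and a tool call to move; the robot and the scene stay as the last step left them, time stands still between calls to the robot, and variables do not carry over. Pictures are saved under pics/ and viewed, about 8 in all and at most 12, crops included, and the job is handed in when it is done.

Besides the shell and the picture viewer there is one more tool, called after ">>>" by a JSON object that holds its "op" and its "data", one argument or row to a line. step_arm: Moves the arm, as the interface text tells. Shifts and turns lie within -1 to 1; 1 stands for 2 cm of shift or 0.08 rad of turn. Its arguments: {"type":"object","properties":{"commands":{"type":"array"},"fingers":{"type":"number"}},"required":["commands"]}

```bash
mkdir -p pics; cat > h.py <<'E'
import numpy as np, cv2
from plant import robot
def proj(c,P):
    P=np.atleast_2d(P); T=np.array(c["camera_from_world"]); K=np.array(c["camera_matrix"])
    p=P@T[:3,:3].T+T[:3,3]; s=p[:,:2]/p[:,2:]; s=s*(1+c["k1"]*(s**2).sum(1,keepdims=True))
    return s@K[:2,:2].T+K[:2,2]
def onplane(c,uv,z):
    K=np.array(c["camera_matrix"]);T=np.array(c["camera_from_world"])
    s=cv2.undistortPoints(np.array([[uv]],float),K,np.array([c["k1"],0,0,0,0]))[0,0]
    # model same as cv2 forward distortion
    d=T[:3,:3].T@np.array([s[0],s[1],1]); o=-T[:3,:3].T@T[:3,3]
    return o+d*(z-o[2])/d[2]
E
python3 - <<'E'
from h import *
print(robot.read_state())
for n in ("scene","top"):
    c=robot.camera(n); cv2.imwrite(f"pics/{n}0.png",c["frame"])
    T=np.array(c["camera_from_world"]); print(n,(-T[:3,:3].T@T[:3,3]).round(3),c["k1"],np.array(c["camera_matrix"]).round(1).tolist())
    for q in ("slim_bowl_mid","wide_bowl_mid","filter_head","tape_mid","spanner_mid","clamp_top"):
        for d in robot.masks_of(q,c)[:3]: 
            print(q,round(d["confidence"],2),np.round(d["box"],1), onplane(c,d["box"][:2],0.08).round(3))
E
```

```text
{'clock': 0.0, 'q': array([ 6.40192814e+01,  5.26356660e+00,  7.05818419e+01, -1.46577549e-03,
        1.04266622e+02, -3.25030486e+00]), 'joint_vel': array([ 0.02303211, -0.00674939, -0.04793875, -0.01428719,  0.04449743,
        0.07555789]), 'joint_torque': array([ 1.65163416e-03, -4.58742321e+01, -4.18018627e+01,  1.29787481e-04,
        1.20820140e-02, -9.39340850e-06]), 'tool_pos': array([0.23173923, 0.55313605, 0.23014645]), 'orientation': array([-1.79888069e+02, -4.93290434e-03,  1.57269222e+02]), 'force': array([-0.06887352, -0.73006633,  0.97591573]), 'moment': array([-0.015863  ,  0.00274527,  0.01814789]), 'grip_width': 1.0011699821946947}
scene [0.106 0.021 0.938] -0.08623218008446257 [[497.1, 0.0, 316.2], [0.0, 497.1, 250.3], [0.0, 0.0, 1.0]]
slim_bowl_mid 0.9 [391.7 297.8  37.8  51.5] [ 0.45 -0.15  0.08]
wide_bowl_mid 0.66 [255.4 306.4  23.6  22.9] [0.457 0.104 0.08 ]
wide_bowl_mid 0.62 [374.4 240.6  43.8  60.5] [ 0.574 -0.136  0.08 ]
filter_head 0.79 [259.2 305.5  55.7  43.7] [0.458 0.096 0.08 ]
tape_mid 0.58 [342.6 362.1  38.6  35.5] [ 0.338 -0.045  0.08 ]
spanner_mid 0.74 [327.1 277.   27.9  67.8] [ 0.504 -0.035  0.08 ]
spanner_mid 0.63 [343.4 361.5  37.2  39.3] [ 0.339 -0.047  0.08 ]Traceback (most recent call last):
  File "<stdin>", line 7, in <module>
ValueError: it knows: filter_head, ledge, notch, seal_plate, slim_bowl_mid, slim_bowl_pins, spanner_mid, tape_mid, wide_bowl_mid
```

View pics/scene0.png

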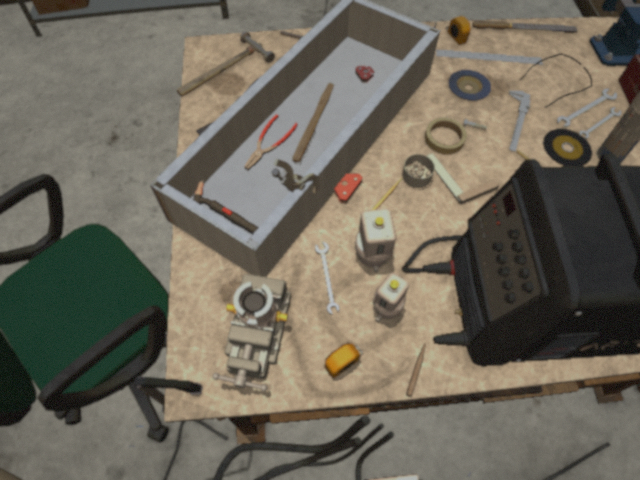

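Scene view: the slim bowl is at (392,298), the wide bowl at (375,240), the collar at about (252,300), the tape at (342,361), the spanner at (327,278) and the pliers at (295,175).

```bash
python3 - <<'E'
from h import *
c=robot.camera("scene"); s=c["frame"]; t=robot.camera("top"); f=t["frame"]
T=np.array(t["camera_from_world"]); print((-T[:3,:3].T@T[:3,3]).round(3),t["k1"],np.array(t["camera_matrix"]).round(1).tolist())
cv2.imwrite("pics/top0.png",f)
a=cv2.resize(s[270:330,205:305],(800,480),interpolation=cv2.INTER_CUBIC)
for n,cc in(("s",c),("t",t)):
  for q in ("slim_bowl_mid","slim_bowl_pins","wide_bowl_mid","filter_head","tape_mid","spanner_mid"):
    for d in robot.masks_of(q,cc)[:2]: print(n,q,round(d["confidence"],2),np.round(d["box"],1), onplane(cc,d["box"][:2],0.08).round(3))
g=np.vstack([cv2.resize(s[270:330,215:315],(500,300),interpolation=cv2.INTER_CUBIC),cv2.resize(s[265:325,345:445],(500,300),interpolation=cv2.INTER_CUBIC)])
cv2.imwrite("pics/crop1.png",g)
E
```

```text
[ 0.377 -0.021  1.019] 0.03224371593024254 [[461.9, 0.0, 311.1], [0.0, 461.9, 242.3], [0.0, 0.0, 1.0]]
s slim_bowl_mid 0.74 [393.  295.2  42.2  51.1] [ 0.455 -0.154  0.08 ]
s slim_bowl_pins 0.7 [390.1 299.7  37.7  52.4] [ 0.447 -0.147  0.08 ]
s slim_bowl_pins 0.45 [257.4 302.9  58.8  45.9] [0.463 0.1   0.08 ]
s wide_bowl_mid 0.79 [374.1 239.9  42.4  61.5] [ 0.576 -0.136  0.08 ]
s filter_head 0.66 [258.7 306.8  59.8  44.6] [0.455 0.097 0.08 ]
s tape_mid 0.95 [343.6 360.3  37.   39.8] [ 0.341 -0.047  0.08 ]
s spanner_mid 0.55 [328.8 278.3  22.1  71.4] [ 0.501 -0.038  0.08 ]
t slim_bowl_mid 0.98 [381.2 264.   35.1  35.7] [ 0.459 -0.152  0.08 ]
t slim_bowl_pins 0.95 [382.  263.9  33.7  32.8] [ 0.459 -0.154  0.08 ]
t wide_bowl_mid 0.57 [371.2 204.1  35.8  46.7] [ 0.584 -0.137  0.08 ]
t tape_mid 0.7 [333.  315.2  35.6  32.5] [ 0.359 -0.052  0.08 ]
t spanner_mid 0.73 [326.2 232.9  16.7  74.1] [ 0.526 -0.042  0.08 ]
```

View pics/top0.png

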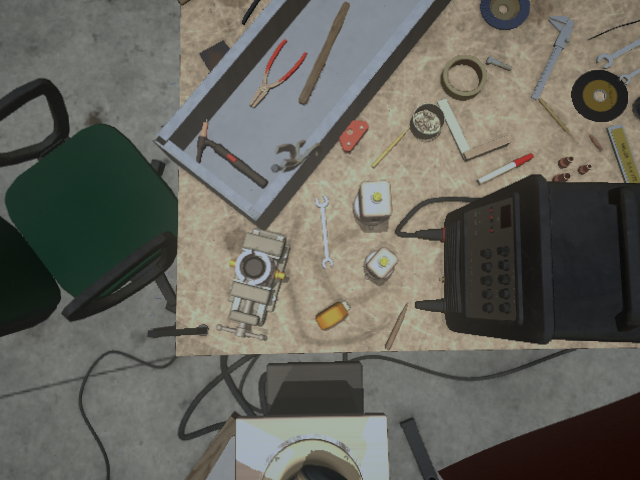

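View pics/crop1.png

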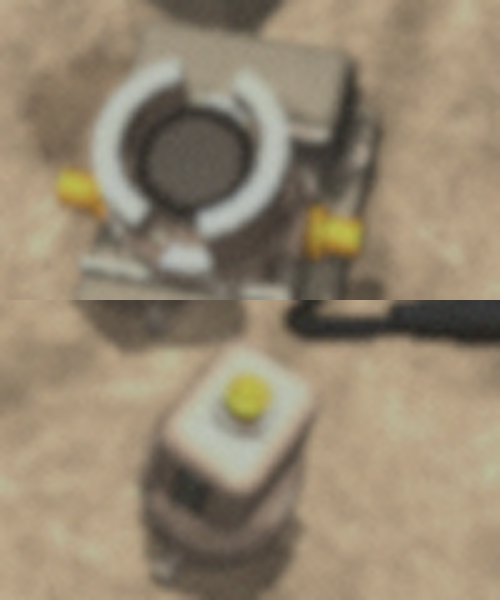

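The top view shows the slim bowl at (381,263) with its long grip axis about 45° in the image. The collar is at (255,267), with slots up-right and down-left in the scene crop. Next I'll refine both by fitting models.

```bash
cat > fit.py <<'E'
from h import *
from scipy.optimize import differential_evolution as DE
from scipy.ndimage import map_coordinates
def grab(n,k=4):
    cs=[robot.camera(n) for _ in range(k)]; c=cs[-1]; c["avg"]=np.mean([x["frame"] for x in cs],0).astype(np.float32); return c
def samp(c,P):
    uv=proj(c,P); g=c["avg"].mean(2); return map_coordinates(g,[uv[:,1],uv[:,0]],order=1)
def place(L,x,y,a,z):
    ca,sa=np.cos(a),np.sin(a); return np.c_[x+ca*L[:,0]-sa*L[:,1],y+sa*L[:,0]+ca*L[:,1],np.full(len(L),z)]
def rect(hx,hy,n=40):
    t=np.linspace(-1,1,n)*.8; return np.r_[np.c_[hx*t,0*t+hy],np.c_[hx*t,0*t-hy],np.c_[0*t+hx,hy*t],np.c_[0*t-hx,hy*t]]
th=np.radians(np.arange(0,360,3)); th2=(th+np.pi/2)%np.pi-np.pi/2
wall=th[np.abs(th2)>np.radians(27)]; slot=th[np.abs(th2)<np.radians(12)]
circ=lambda r,t: np.c_[r*np.cos(t),r*np.sin(t)]
def s_head(c,x,y,a,z=.118):
    m=lambda r,t: samp(c,place(circ(r,t),x,y,a,z)).mean()
    return m(.0305,wall)*2-m(.0385,wall)-m(.0225,wall)+.7*(m(.0305,wall)-m(.0305,slot))
def s_bowl(c,x,y,a,z=.112):
    m=lambda d: samp(c,place(rect(.028+d,.022+d),x,y,a,z)).mean()
    return m(-.003)-m(.003)
def run(cs,f,x,y):
    r=DE(lambda p:-sum(f(c,*p) for c in cs),[(x-.03,x+.03),(y-.03,y+.03),(-np.pi/2,np.pi/2)],seed=1,popsize=25,tol=1e-5)
    return r.x,-r.fun
E
python3 - <<'E'
from fit import *
S,T=grab("scene"),grab("top")
for nm,f,x,y in(("head",s_head,.463,.105),("bowl",s_bowl,.455,-.152)):
    for l,cs in(("s",[S]),("t",[T]),("st",[S,T])):
        p,v=run(cs,f,x,y); print(nm,l,p[:2].round(4),np.degrees(p[2]).round(1),round(v,1))
    out=[]
    for c in(S,T):
        u=proj(c,[[x,y,.1]])[0].astype(int); k=10; W=25
        im=cv2.resize(c["avg"][u[1]-W:u[1]+W,u[0]-W:u[0]+W].astype(np.uint8),None,fx=k,fy=k,interpolation=cv2.INTER_CUBIC)
        if nm=="head": L=np.r_[circ(.035,wall),circ(.026,wall)]; z=.118
        else: L=rect(.028,.022); z=.112
        for q in proj(c,place(L,*p,z)): cv2.circle(im,tuple(((q-u+W+.5)*k).astype(int)),1,(0,0,255),-1)
        q=proj(c,[[p[0],p[1],.126]])[0]; 
        if nm=="bowl": cv2.circle(im,tuple(((q-u+W+.5)*k).astype(int)),3,(255,0,0),-1)
        out.append(im)
    cv2.imwrite(f"pics/fit_{nm}.png",np.hstack(out)[:500])
a=cv2.imread("pics/fit_head.png");b=cv2.imread("pics/fit_bowl.png")
cv2.imwrite("pics/fit.png",cv2.resize(np.vstack([a,b]),(600,600)))
E
```

```text
Still running in the background as job /tmp/bash_jobs.1000/6d0980002cd1 (pid 527). You'll get a notice when it ends.
```

```bash
cat /tmp/bash_jobs.1000/6d0980002cd1/stdout; kill -- -$(cat /tmp/bash_jobs.1000/6d0980002cd1/pid); sleep 1
sed -i 's/g=c\["avg"\].mean(2); return/return/; s/map_coordinates(g,/map_coordinates(c["g"],/; s/; return c$/; c["g"]=c["avg"].mean(2); return c/; s/tol=1e-5)/tol=1e-3,maxiter=60)/; s/popsize=25/popsize=12/' fit.py
export OMP_NUM_THREADS=1 OPENBLAS_NUM_THREADS=1; nproc
cat > go.py <<'E'
from fit import *
S,T=grab("scene"),grab("top"); import time
for nm,f,x,y in(("head",s_head,.463,.105),("bowl",s_bowl,.455,-.152)):
    for l,cs in(("s",[S]),("t",[T]),("st",[S,T])):
        t0=time.time();p,v=run(cs,f,x,y); print(nm,l,p[:2].round(4),np.degrees(p[2]).round(1),round(v,1),round(time.time()-t0,1),flush=True)
    out=[]
    for c in(S,T):
        u=proj(c,[[x,y,.1]])[0].astype(int); k=10; W=25
        im=cv2.resize(c["avg"][u[1]-W:u[1]+W,u[0]-W:u[0]+W].astype(np.uint8),None,fx=k,fy=k,interpolation=cv2.INTER_CUBIC)
        if nm=="head": L=np.r_[circ(.035,wall),circ(.026,wall)]; z=.118
        else: L=rect(.028,.022); z=.112
        for q in proj(c,place(L,*p,z)): cv2.circle(im,tuple(((q-u+W+.5)*k).astype(int)),1,(0,0,255),-1)
        q=proj(c,[[p[0],p[1],.126]])[0]; 
        if nm=="bowl": cv2.circle(im,tuple(((q-u+W+.5)*k).astype(int)),3,(255,0,0),-1)
        out.append(im)
    cv2.imwrite(f"pics/fit_{nm}.png",np.hstack(out)[:500])
a=cv2.imread("pics/fit_head.png");b=cv2.imread("pics/fit_bowl.png")
cv2.imwrite("pics/fit.png",cv2.resize(np.vstack([a,b]),(600,600)))
E
timeout 200 python3 go.py
```

```text
1
head s [0.4567 0.1043] -19.2 221.3 1.0
head t [0.4591 0.1041] -20.4 211.8 1.3
head st [0.4579 0.1041] -20.3 422.5 2.2
bowl s [ 0.4589 -0.1473] -37.3 35.4 1.0
bowl t [ 0.4638 -0.1472] -43.0 33.6 1.5
bowl st [ 0.4642 -0.1416] 46.4 60.7 1.9
```

View pics/fit.png

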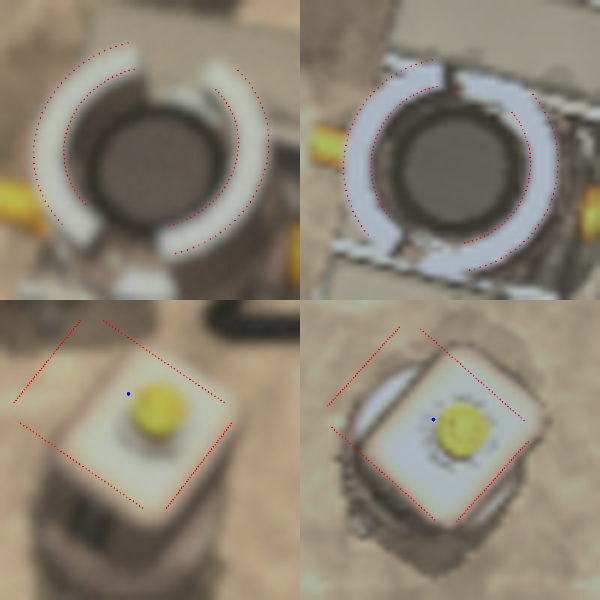

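```bash
cat > go2.py <<'E'
from fit import *
S,T=grab("scene"),grab("top"); out=[]
for c in(S,T):
    hsv=cv2.cvtColor(c["avg"].astype(np.uint8),cv2.COLOR_BGR2HSV)
    u=proj(c,[[.455,-.152,.11]])[0].astype(int); m=np.zeros(hsv.shape[:2],np.uint8)
    m[u[1]-18:u[1]+18,u[0]-18:u[0]+18]=1; m&=((hsv[...,1]>110)&(hsv[...,0]>20)&(hsv[...,0]<40)&(hsv[...,2]>90)).astype(np.uint8)
    v,w=np.nonzero(m); cc=(w.mean(),v.mean()); o=onplane(c,cc,.122); print("cock",len(v),np.round(cc,1),o.round(4))
    def f(p): return -s_bowl(c,*p)
    r=DE(f,[(o[0]-.006,o[0]+.006),(o[1]-.006,o[1]+.006),np.radians((-60,-25))],seed=2,popsize=15,maxiter=60); p=r.x
    print("bowl",p[:2].round(4),np.degrees(p[2]).round(1),-r.fun)
    k=8;W=22
    im=cv2.resize(c["avg"][u[1]-W:u[1]+W,u[0]-W:u[0]+W].astype(np.uint8),None,fx=k,fy=k,interpolation=cv2.INTER_CUBIC)
    for q in proj(c,place(rect(.028,.022),*p,.112)): cv2.circle(im,tuple(((q-u+W+.5)*k).astype(int)),1,(0,0,255),-1)
    for q in proj(c,place(circ(.031,th),*p[:2],0,.036)): cv2.circle(im,tuple(((q-u+W+.5)*k).astype(int)),1,(255,0,0),-1)
    out.append(im)
cv2.imwrite("pics/fit2.png",np.hstack(out))
E
timeout 200 python3 go2.py
```

```text
cock 49 [394.  284.2] [ 0.4592 -0.1505  0.122 ]
bowl [ 0.4588 -0.1475] -36.8 35.47618103027344
cock 46 [383.2 261.3] [ 0.4608 -0.1506  0.122 ]
bowl [ 0.4639 -0.1472] -42.9 33.59465789794922
```

View pics/fit2.png

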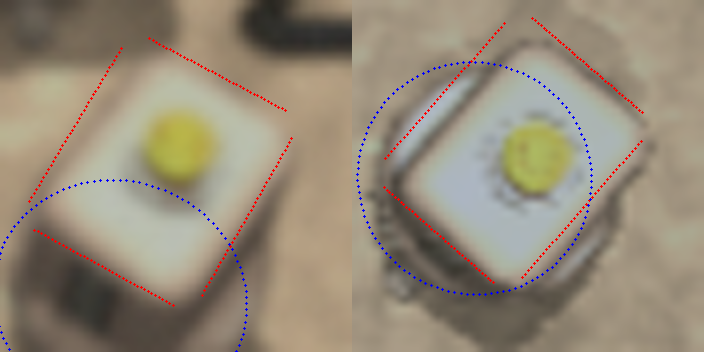

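The bowl's cock gives its axis as (0.460, -0.1505) in both cameras, with yaw about -40°. The head is at (0.458, 0.104) with yaw about -20.3°. I'll grasp at tool yaw 140°, enter the slots at 159.7° and lock at 79.7°.

>>> {"op": "step_arm", "data": {
  "commands": [
    [[0,0,0,0,0,0.94],[0,0,0,0,0,0.94],[0,0,0,0,0,0.94],[0,0,0,0,0,0.94],[-1,-0.625,0,0,0,0]]
  ],
  "fingers": 1
}}

```text
clock: 2.62
tool_pos: [0.238, 0.5327, 0.23]
orientation: [-179.9, -0.1, 140.0]
force: [0.8, -0.1, 0.4]
grip_width: 1.002
```

>>> {"op": "step_arm", "data": {
  "commands": [
    [[-1,-0.625,0,0,0,0],[-1,-0.625,0,0,0,0],[-1,-0.625,0,0,0,0],[-1,-0.625,0,0,0,0],[-1,-0.625,0,0,0,0]]
  ]
}}

```text
clock: 3.03
tool_pos: [0.2758, 0.4178, 0.2313]
orientation: [180.0, 0.0, 140.0]
force: [0.0, -0.4, 0.1]
grip_width: 0.998
```

>>> {"op": "step_arm", "data": {
  "commands": [
    [[-1,-0.625,0,0,0,0],[-1,-0.625,0,0,0,0],[-1,-0.625,0,0,0,0],[-1,-0.625,0,0,0,0],[-1,-0.625,0,0,0,0]]
  ]
}}

```text
clock: 3.45
tool_pos: [0.3123, 0.3056, 0.2314]
orientation: [180.0, 0.0, 140.0]
force: [-0.9, -0.2, 0.2]
grip_width: 0.999
```

>>> {"op": "step_arm", "data": {
  "commands": [
    [[-1,-0.625,0,0,0,0],[-1,-0.625,0,0,0,0],[-1,-0.625,0,0,0,0],[-1,-0.625,0,0,0,0],[-1,-0.625,0,0,0,0]]
  ]
}}

```text
clock: 3.87
tool_pos: [0.3488, 0.1935, 0.2315]
orientation: [180.0, 0.0, 140.0]
force: [0.8, -0.6, -1.0]
grip_width: 1.002
```

>>> {"op": "step_arm", "data": {
  "commands": [
    [[-1,-0.625,0,0,0,0],[-1,-0.625,0,0,0,0],[-1,-0.625,0,0,0,0],[-1,-0.625,0,0,0,0],[-1,-0.625,0,0,0,0]]
  ]
}}

```text
clock: 4.28
tool_pos: [0.3853, 0.0813, 0.2315]
orientation: [180.0, 0.0, 140.0]
force: [0.2, 0.6, 0.7]
grip_width: 1.0
```

>>> {"op": "step_arm", "data": {
  "commands": [
    [[-1,-0.625,0,0,0,0],[-1,-0.625,0,0,0,0],[-1,-0.625,0,0,0,0],[-1,-0.625,0,0,0,0],[-1,-0.625,0,0,0,0]]
  ]
}}

```text
clock: 4.7
tool_pos: [0.4218, -0.0309, 0.2315]
orientation: [180.0, 0.0, 140.0]
force: [0.3, -0.3, -0.4]
grip_width: 1.0
```

>>> {"op": "step_arm", "data": {
  "commands": [
    [[-1,-0.625,0,0,0,0],[-1,-0.625,0,0,0,0],[-1,-0.625,0,0,0,0],[-1,-0.625,0,0,0,0],[-1,-0.625,0,0,0,0]]
  ]
}}

```text
clock: 5.12
tool_pos: [0.4583, -0.1431, 0.2314]
orientation: [180.0, 0.0, 140.0]
force: [0.4, 0.5, 0.3]
grip_width: 1.003
```

>>> {"op": "step_arm", "data": {
  "commands": [
    [[-0.4,-0.2,0.5,0,0,0],[0,0,1,0,0,0],[0,0,0,0,0,0]]
  ]
}}

```text
clock: 5.37
tool_pos: [0.4604, -0.1498, 0.1969]
orientation: [-179.9, -0.4, 140.0]
force: [-1.1, 0.3, -0.6]
grip_width: 1.0
```

>>> {"op": "step_arm", "data": {
  "commands": [
    [[0,0,1,0,0,0],[0,0,1,0,0,0],[0,0,1,0,0,0],[0,0,0.7,0,0,0],[0,0,0,0,0,0]]
  ]
}}

```text
clock: 5.78
tool_pos: [0.46, -0.1486, 0.1239]
orientation: [-179.9, -0.3, 140.1]
force: [0.3, -1.1, -1.1]
grip_width: 1.001
```

```bash
python3 - <<'E'
from h import *
s,t=robot.camera("scene"),robot.camera("top"); o=[]
for c in (s,t):
    u=proj(c,[[.46,-.15,.11]])[0].astype(int)
    o.append(cv2.resize(c["frame"][u[1]-40:u[1]+40,u[0]-40:u[0]+40],(400,400),interpolation=cv2.INTER_CUBIC))
cv2.imwrite("pics/g1.png",np.hstack(o)); print(robot.read_state()["tool_pos"],robot.read_state()["clock"])
E
```

```text
[ 0.46149573 -0.14940806  0.12761316] 5.8833
```

View pics/g1.png

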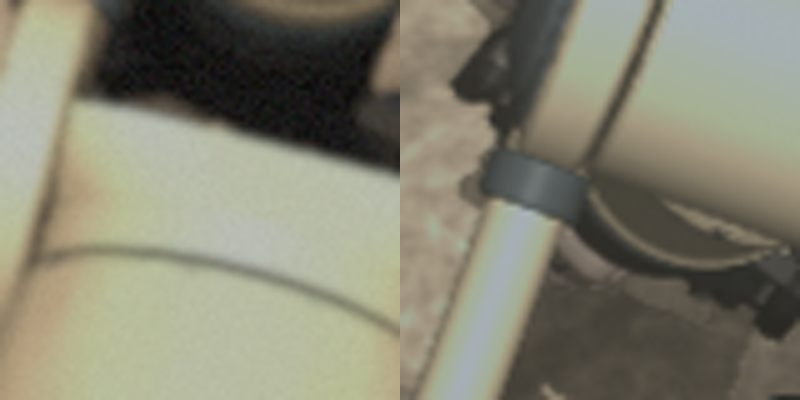

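The arm hides the bowl in both views, so I'll go on by pose.

>>> {"op": "step_arm", "data": {
  "commands": [
    [[0,0,0.75,0,0,0],[0,0,0.75,0,0,0],[0,0,0.75,0,0,0],[0,0,0.7,0,0,0],[0,0,0,0,0,0]]
  ]
}}

```text
clock: 6.3
tool_pos: [0.461, -0.1495, 0.0671]
orientation: [-180.0, -0.1, 140.0]
force: [-0.7, -0.8, 0.4]
grip_width: 1.006
```

>>> {"op": "step_arm", "data": {
  "commands": [
    [[0,0,0,0,0,0],[0,0,0,0,0,0],[0,0,0,0,0,0],[0,0,0,0,0,0],[0,0,0,0,0,0]]
  ],
  "fingers": -1
}}

```text
clock: 6.72
tool_pos: [0.4628, -0.1505, 0.0704]
orientation: [179.9, 0.2, 140.0]
force: [0.4, -0.3, 6.3]
grip_width: 0.511
```

>>> {"op": "step_arm", "data": {
  "commands": [
    [[0,0,0,0,0,0],[0,0,0,0,0,0],[0,0,0,0,0,0],[0,0,0,0,0,0],[0,0,0,0,0,0]]
  ]
}}

```text
clock: 7.13
tool_pos: [0.4628, -0.1505, 0.0704]
orientation: [179.9, 0.2, 140.0]
force: [-0.2, 0.5, 7.3]
grip_width: 0.516
```

>>> {"op": "step_arm", "data": {
  "commands": [
    [[0,0,-0.5,0,0,0],[0,0,-1,0,0,0],[0,0,-1,0,0,0],[0,0,-1,0,0,0],[0,0,-1,0,0,0]]
  ]
}}

```text
clock: 7.55
tool_pos: [0.4611, -0.1498, 0.1588]
orientation: [-180.0, -0.1, 140.0]
force: [0.6, 0.4, -3.4]
grip_width: 0.514
```

>>> {"op": "step_arm", "data": {
  "commands": [
    [[0,0,-1,0,0,0],[0,0,-1,0,0,0],[0,0,-1,0,0,0],[0,0,-0.5,0,0,0],[0,0,0,0,0,0]]
  ]
}}

```text
clock: 7.97
tool_pos: [0.4623, -0.1503, 0.231]
orientation: [179.9, 0.2, 140.0]
force: [0.9, 0.2, -2.9]
grip_width: 0.518
```

>>> {"op": "step_arm", "data": {
  "commands": [
    [[0,0,0,0,0,-0.86],[0,0,0,0,0,-0.86],[0,0,0,0,0,-0.86],[0,0,0,0,0,-0.86],[0,0,0,0,0,-0.86]]
  ]
}}

```text
clock: 8.38
tool_pos: [0.4611, -0.1498, 0.2262]
orientation: [180.0, -0.2, 159.9]
force: [-0.2, 0.1, -4.1]
grip_width: 0.514
```

>>> {"op": "step_arm", "data": {
  "commands": [
    [[0,0,0,0,0,0],[0,0,0,0,0,0]]
  ]
}}

```text
clock: 8.55
tool_pos: [0.4613, -0.1499, 0.2268]
orientation: [180.0, -0.1, 159.6]
force: [-0.1, -0.8, -3.8]
grip_width: 0.515
```

```bash
python3 - <<'E'
from h import *
s=robot.read_state(); print(s["tool_pos"],s["orientation"],s["force"],s["moment"],s["grip_width"],s["clock"])
yaw=np.radians(159.7); R=np.array([[np.cos(yaw),np.sin(yaw)],[np.sin(yaw),-np.cos(yaw)]])
print("tool-axes units to head:",R.T@(np.array([.458,.104])-s["tool_pos"][:2])/.02)
E
```

```text
[ 0.46126449 -0.1498787   0.22677011] [ 1.79995712e+02 -1.43759289e-01  1.59624117e+02] [-0.11003042 -0.82601056 -3.77548705] [-0.05725929 -0.00249941  0.05287773] 0.5148573682866042 8.55
tool-axes units to head: [ 4.55706517 11.84887274]
```

>>> {"op": "step_arm", "data": {
  "commands": [
    [[0.38,0.98,0,0,0,0],[0.38,0.98,0,0,0,0],[0.38,0.98,0,0,0,0],[0.38,0.98,0,0,0,0],[0.38,0.98,0,0,0,0]]
  ]
}}

```text
clock: 8.97
tool_pos: [0.4596, -0.044, 0.2275]
orientation: [-180.0, -0.1, 159.6]
force: [0.8, 0.3, -3.4]
grip_width: 0.514
```

>>> {"op": "step_arm", "data": {
  "commands": [
    [[0.38,0.98,0,0,0,0],[0.38,0.98,0,0,0,0],[0.38,0.98,0,0,0,0],[0.38,0.98,0,0,0,0],[0.38,0.98,0,0,0,0]]
  ]
}}

```text
clock: 9.38
tool_pos: [0.4579, 0.0612, 0.2276]
orientation: [-180.0, -0.0, 159.6]
force: [0.5, 0.0, -4.1]
grip_width: 0.512
```

>>> {"op": "step_arm", "data": {
  "commands": [
    [[0.38,0.98,0,0,0,0],[0.36,1,0,0,0,0],[0,0,0,0,0,0],[0,0,0,0,0,0]]
  ]
}}

```text
clock: 9.72
tool_pos: [0.4577, 0.1031, 0.2275]
orientation: [-180.0, -0.1, 159.8]
force: [-0.4, -0.0, -3.9]
grip_width: 0.516
```

```bash
python3 - <<'E'
from h import *
o=[]
for n in("scene","top"):
    c=robot.camera(n); u=proj(c,[[.458,.104,.12]])[0].astype(int)
    o.append(cv2.resize(c["frame"][u[1]-35:u[1]+35,u[0]-35:u[0]+35],(400,400),interpolation=cv2.INTER_CUBIC))
cv2.imwrite("pics/h1.png",np.hstack(o)); s=robot.read_state(); print(s["tool_pos"],s["orientation"],s["clock"])
E
```

```text
[0.45797253 0.10192875 0.22779363] [-1.79949222e+02 -2.88923196e-02  1.59678377e+02] 9.8167
```

View pics/h1.png

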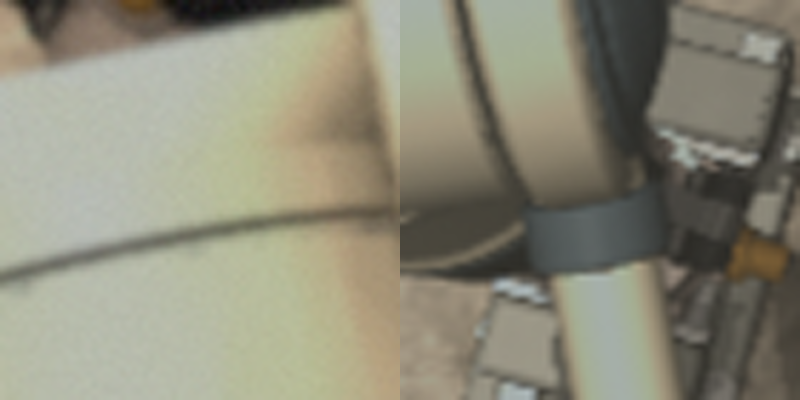

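>>> {"op": "step_arm", "data": {
  "commands": [
    [[0.02,0.06,0.6,0,0,0],[0,0,0.6,0,0,0],[0,0,0.6,0,0,0],[0,0,0,0,0,0],[0,0,0,0,0,0]]
  ]
}}

```text
clock: 10.23
tool_pos: [0.4574, 0.1032, 0.1903]
orientation: [-179.9, -0.2, 159.7]
force: [-0.3, 0.7, -3.4]
grip_width: 0.509
```

>>> {"op": "step_arm", "data": {
  "commands": [
    [[0,0,0.2,0,0,0],[0,0,0.2,0,0,0],[0,0,0.2,0,0,0],[0,0,0,0,0,0]]
  ]
}}

```text
clock: 10.57
tool_pos: [0.4583, 0.1041, 0.1797]
orientation: [179.9, 0.0, 159.8]
force: [0.8, 2.0, -3.9]
grip_width: 0.514
```

>>> {"op": "step_arm", "data": {
  "commands": [
    [[0,0,0.2,0,0,0],[0,0,0.2,0,0,0],[0,0,0,0,0,0]]
  ]
}}

```text
clock: 10.82
tool_pos: [0.4585, 0.1041, 0.1724]
orientation: [179.9, 0.1, 159.8]
force: [1.8, 3.0, -0.8]
grip_width: 0.518
```

>>> {"op": "step_arm", "data": {
  "commands": [
    [[0,0,0.2,0,0,0],[0,0,0.2,0,0,0],[0,0,0,0,0,0]]
  ]
}}

```text
clock: 11.07
tool_pos: [0.4585, 0.104, 0.1644]
orientation: [179.9, 0.1, 159.8]
force: [3.2, 3.2, 2.1]
grip_width: 0.513
```

>>> {"op": "step_arm", "data": {
  "commands": [
    [[0,0,0.2,0,0,0],[0,0,0.2,0,0,0],[0,0,0,0,0,0],[0,0,0,0,0,0]]
  ]
}}

```text
clock: 11.4
tool_pos: [0.4586, 0.104, 0.1571]
orientation: [179.9, 0.1, 159.7]
force: [0.9, 4.2, 6.1]
grip_width: 0.517
```

>>> {"op": "step_arm", "data": {
  "commands": [
    [[0,0,0.15,0,0,0],[0,0,0,0,0,0],[0,0,0,0,0,0]]
  ]
}}

```text
clock: 11.65
tool_pos: [0.4586, 0.104, 0.1545]
orientation: [179.9, 0.1, 159.7]
force: [0.7, 3.6, 6.6]
grip_width: 0.513
```

>>> {"op": "step_arm", "data": {
  "commands": [
    [[0,0,0.15,0,0,0],[0,0,0,0,0,0],[0,0,0,0,0,0]]
  ]
}}

```text
clock: 11.9
tool_pos: [0.4588, 0.1039, 0.1524]
orientation: [179.9, 0.2, 159.7]
force: [-0.3, 2.6, 9.5]
grip_width: 0.511
```

>>> {"op": "step_arm", "data": {
  "commands": [
    [[0,0,0,0,0,0.7],[0,0,0,0,0,0.7],[0,0,0,0,0,0.7],[0,0,0,0,0,0.7],[0,0,0,0,0,0]]
  ]
}}

```text
clock: 12.32
tool_pos: [0.4589, 0.103, 0.1524]
orientation: [179.9, 0.2, 146.7]
force: [0.2, 0.8, 9.2]
grip_width: 0.514
```

>>> {"op": "step_arm", "data": {
  "commands": [
    [[0,0,0,0,0,0.7],[0,0,0,0,0,0.7],[0,0,0,0,0,0.7],[0,0,0,0,0,0.7],[0,0,0,0,0,0]]
  ]
}}

```text
clock: 12.73
tool_pos: [0.4589, 0.1028, 0.1524]
orientation: [179.9, 0.2, 133.8]
force: [0.6, -0.8, 10.2]
grip_width: 0.515
```

```bash
python3 -c "
from h import *
s=robot.read_state(); print(s['tool_pos'],s['orientation'],s['force'],s['moment'],s['grip_width'],s['q'])"
```

```text
[0.45887751 0.10283907 0.15243542] [179.92451491   0.1915799  133.84997562] [ 0.55337313 -0.79656622 10.15056833] [-0.11997028  0.01091357 -0.11509806] 0.5146219293177786 [  8.56763969 -15.29773949  97.8273425   -0.11370991  97.29810515
 -35.29707649]
```

>>> {"op": "step_arm", "data": {
  "commands": [
    [[0,0,0,0,0,0.7],[0,0,0,0,0,0.7],[0,0,0,0,0,0.7],[0,0,0,0,0,0.7],[0,0,0,0,0,0]]
  ]
}}

```text
clock: 13.15
tool_pos: [0.4589, 0.1027, 0.1524]
orientation: [179.9, 0.2, 121.0]
force: [-0.1, 0.3, 10.2]
grip_width: 0.506
```

>>> {"op": "step_arm", "data": {
  "commands": [
    [[0,0,0,0,0,0.7],[0,0,0,0,0,0.7],[0,0,0,0,0,0.7],[0,0,0,0,0,0.7],[0,0,0,0,0,0]]
  ]
}}

```text
clock: 13.57
tool_pos: [0.4588, 0.1027, 0.1524]
orientation: [179.9, 0.2, 108.2]
force: [0.6, -0.7, 10.3]
grip_width: 0.513
```

>>> {"op": "step_arm", "data": {
  "commands": [
    [[0,0,0,0,0,0.7],[0,0,0,0,0,0.7],[0,0,0,0,0,0.7],[0,0,0,0,0,0.7],[0,0,0,0,0,0]]
  ]
}}

```text
clock: 13.98
tool_pos: [0.4588, 0.1026, 0.1525]
orientation: [179.8, 0.1, 95.3]
force: [-0.0, -0.6, 11.2]
grip_width: 0.511
```

```bash
python3 -c "
from h import *
s=robot.read_state(); print(s['tool_pos'],s['orientation'],s['force'],s['moment'],s['grip_width'],s['q'])"
```

```text
[0.45880156 0.10262364 0.15246997] [1.79834836e+02 1.25839355e-01 9.53377304e+01] [-0.04758482 -0.59931194 11.15427912] [-0.29878605  0.15009041 -0.11309779] 0.5107619637206138 [  8.55907491 -15.30220314  97.82754     -0.13602878  97.31681107
   3.20365321]
```

>>> {"op": "step_arm", "data": {
  "commands": [
    [[0,0,0,0,0,0.7],[0,0,0,0,0,0.7],[0,0,0,0,0,0.7],[0,0,0,0,0,0.7],[0,0,0,0,0,0]]
  ]
}}

```text
clock: 14.4
tool_pos: [0.4587, 0.1026, 0.1525]
orientation: [179.8, 0.1, 82.5]
force: [-0.3, -1.7, 10.7]
grip_width: 0.515
```

>>> {"op": "step_arm", "data": {
  "commands": [
    [[0,0,0,0,0,0.6],[0,0,0,0,0,0],[0,0,0,0,0,0]]
  ]
}}

```text
clock: 14.65
tool_pos: [0.4587, 0.1026, 0.1524]
orientation: [179.8, 0.1, 79.9]
force: [0.3, -0.9, 11.7]
grip_width: 0.511
```

```bash
python3 -c "
from h import *
s=robot.read_state(); print(s['tool_pos'],s['orientation'],s['force'],s['moment'],s['grip_width'],s['q'])"
```

```text
[0.45871004 0.10259768 0.15244721] [1.79821282e+02 8.44738900e-02 7.99026010e+01] [ 0.26749449 -0.8581876  11.67965397] [-0.28623466  0.16402309 -0.12599915] 0.5110795974799084 [  8.55926215 -15.30236363  97.82995397  -0.13833635  97.33008437
  18.63870924]
```

>>> {"op": "step_arm", "data": {
  "commands": [
    [[0,0,-0.2,0,0,0],[0,0,-0.15,0,0,0],[0,0,0,0,0,0],[0,0,0,0,0,0]]
  ]
}}

```text
clock: 14.98
tool_pos: [0.4587, 0.1026, 0.1585]
orientation: [179.9, 0.1, 79.9]
force: [1.2, -1.4, 5.4]
grip_width: 0.517
```

>>> {"op": "step_arm", "data": {
  "commands": [
    [[0,0,-0.1,0,0,0],[0,0,0,0,0,0],[0,0,0,0,0,0]]
  ]
}}

```text
clock: 15.23
tool_pos: [0.4586, 0.1027, 0.1602]
orientation: [179.9, 0.1, 79.9]
force: [2.4, -1.5, 5.8]
grip_width: 0.512
```

>>> {"op": "step_arm", "data": {
  "commands": [
    [[0,0,-0.1,0,0,0],[0,0,0,0,0,0],[0,0,0,0,0,0]]
  ]
}}

```text
clock: 15.48
tool_pos: [0.4586, 0.1029, 0.1619]
orientation: [179.9, 0.1, 79.9]
force: [3.2, -2.9, 3.7]
grip_width: 0.515
```

>>> {"op": "step_arm", "data": {
  "commands": [
    [[0,0,-0.1,0,0,0],[0,0,0,0,0,0],[0,0,0,0,0,0]]
  ]
}}

```text
clock: 15.73
tool_pos: [0.4585, 0.103, 0.1625]
orientation: [180.0, 0.1, 79.9]
force: [5.6, -3.1, -0.8]
grip_width: 0.513
```

>>> {"op": "step_arm", "data": {
  "commands": [
    [[0,0,-0.1,0,0,0],[0,0,0,0,0,0],[0,0,0,0,0,0]]
  ]
}}

```text
clock: 15.98
tool_pos: [0.4584, 0.1029, 0.1628]
orientation: [-179.9, 0.1, 79.9]
force: [7.3, -2.5, -7.4]
grip_width: 0.513
```

It stops hard at TCP z ≈ 0.1625, 10 mm above the bottomed height, so the pins are in the notches. I'll ease off, release and back away.

>>> {"op": "step_arm", "data": {
  "commands": [
    [[0,0,0.12,0,0,0],[0,0,0,0,0,0],[0,0,0,0,0,0]]
  ]
}}

```text
clock: 16.23
tool_pos: [0.4583, 0.1032, 0.1626]
orientation: [180.0, 0.1, 80.0]
force: [4.6, -3.5, -0.6]
grip_width: 0.51
```

>>> {"op": "step_arm", "data": {
  "commands": [
    [[0,0,0,0,0,0],[0,0,0,0,0,0],[0,0,0,0,0,0],[0,0,0,0,0,0],[0,0,0,0,0,0]]
  ],
  "fingers": 1
}}

```text
clock: 16.65
tool_pos: [0.4578, 0.1039, 0.1626]
orientation: [-179.9, -0.0, 80.0]
force: [-0.6, 0.1, -0.3]
grip_width: 1.002
```

>>> {"op": "step_arm", "data": {
  "commands": [
    [[0,0,0,0,0,0],[0,0,-0.5,0,0,0],[0,0,-0.5,0,0,0],[0,0,-1,0,0,0],[0,0,-1,0,0,0]]
  ]
}}

```text
clock: 17.07
tool_pos: [0.4579, 0.1037, 0.2243]
orientation: [-180.0, 0.0, 80.0]
force: [0.4, 0.9, -0.4]
grip_width: 1.001
```

>>> {"op": "step_arm", "data": {
  "commands": [
    [[0,0,-1,0,0,0],[0,0,-1,0,0,0],[0,0,-1,0,0,0],[0,0,0,0,0,0]]
  ]
}}

```text
clock: 17.4
tool_pos: [0.4591, 0.1038, 0.289]
orientation: [179.5, -0.2, 80.0]
force: [-0.2, -0.3, 1.6]
grip_width: 1.0
```

>>> {"op": "step_arm", "data": {
  "commands": [
    [[0.94,-0.68,0,0,0,0],[0.94,-0.68,0,0,0,0],[0.94,-0.68,0,0,0,0],[0.94,-0.68,0,0,0,0],[0.94,-0.68,0,0,0,0]]
  ]
}}

```text
clock: 17.82
tool_pos: [0.4069, 0.2089, 0.2832]
orientation: [180.0, -0.0, 80.0]
force: [-1.2, -0.6, -0.4]
grip_width: 1.004
```

>>> {"op": "step_arm", "data": {
  "commands": [
    [[0.94,-0.68,0,0,0,0],[0.94,-0.68,0,0,0,0],[0.94,-0.68,0,0,0,0],[0.94,-0.68,0,0,0,0],[0.94,-0.68,0,0,0,0]]
  ]
}}

```text
clock: 18.23
tool_pos: [0.3562, 0.3134, 0.2832]
orientation: [180.0, -0.0, 80.0]
force: [0.3, -0.4, -0.4]
grip_width: 1.001
```

>>> {"op": "step_arm", "data": {
  "commands": [
    [[0.94,-0.68,0,0,0,0],[0.94,-0.4,0,0,0,0],[0.94,0,0,0,0,0],[0,0,0,0,0,0],[0,0,0,0,0,0]]
  ]
}}

```text
clock: 18.65
tool_pos: [0.3452, 0.3722, 0.2825]
orientation: [-180.0, 0.1, 80.1]
force: [0.7, -0.5, -0.3]
grip_width: 1.003
```

```bash
python3 - <<'E'
from h import *
o=[]
for n in("scene","top"):
    c=robot.camera(n); f=c["frame"]; cv2.imwrite(f"pics/end_{n}.png",f)
    u=proj(c,[[.458,.104,.17]])[0].astype(int); v=proj(c,[[.46,-.05,.03]])[0].astype(int)
    a=cv2.resize(f[u[1]-30:u[1]+30,u[0]-30:u[0]+30],(300,300),interpolation=cv2.INTER_CUBIC)
    b=f[v[1]-100:v[1]+100,v[0]-133:v[0]+133]; o.append(np.hstack([a,cv2.resize(b,(400,300))]))
    for q in ("tape_mid","spanner_mid","wide_bowl_mid","slim_bowl_mid"): print(n,q,[(round(d["confidence"],2),np.round(d["box"],1).tolist()) for d in robot.masks_of(q,c)[:1]])
cv2.imwrite("pics/end.png",np.vstack(o)[:600]); s=robot.read_state(); print(s["tool_pos"],s["clock"])
E
```

```text
scene tape_mid [(0.85, [343.6, 361.9, 41.4, 34.0])]
scene spanner_mid [(0.62, [328.9, 279.9, 30.4, 71.9])]
scene wide_bowl_mid [(0.69, [372.7, 240.7, 42.6, 62.9])]
scene slim_bowl_mid [(0.94, [252.2, 290.4, 43.0, 48.4])]
top tape_mid [(0.55, [330.7, 316.4, 33.4, 33.3])]
top spanner_mid [(0.69, [324.3, 234.6, 17.8, 72.4])]
top wide_bowl_mid [(0.9, [372.9, 203.6, 37.5, 49.9])]
top slim_bowl_mid [(0.74, [251.9, 266.6, 38.2, 34.6])]
[0.34553137 0.3714646  0.283037  ] 19.15
```

View pics/end.png

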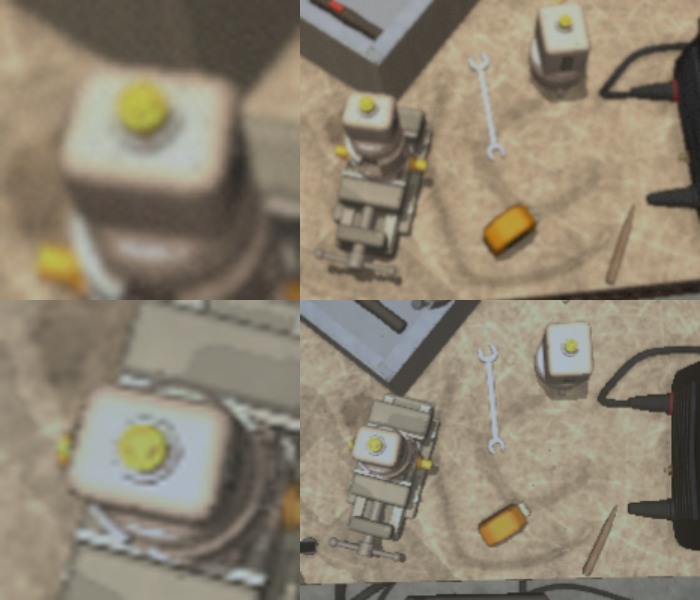

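The bowl stands upright in the collar with its long grip axis at about 80° world yaw. The wide bowl, tape and spanner are where they were.

```bash
python3 - <<'E'
from h import *
for n in("scene","top"):
    c=robot.camera(n); h=cv2.cvtColor(c["frame"],cv2.COLOR_BGR2HSV); u=proj(c,[[.458,.104,.214]])[0]; a=u.astype(int)
    m=(h[...,1]>110)&(h[...,0]>20)&(h[...,0]<40)&(h[...,2]>90); k=np.zeros_like(m); k[a[1]-9:a[1]+10,a[0]-9:a[0]+10]=1
    y,x=np.nonzero(m&k); print(n,"expected locked",u.round(1),"seen",x.mean().round(1),y.mean().round(1),"12mm higher",proj(c,[[.458,.104,.226]])[0].round(1))
print(robot.hand_in())
E
```

```text
scene expected locked [245.9 274.8] seen 247.1 276.2 12mm higher [244.9 271.6]
top expected locked [245.1 261.1] seen 246.3 262.0 12mm higher [244.  260.4]
the job is handed in; nothing more can be done
None
```

I set the slim bowl in the collar, pushed it down against the spring and turned it about 80° clockwise. I then let it rise into the notches, let go and handed the job in at about 19 s.

- **Lock:** before release, a light upward pull met a firm stop 10 mm above the bottomed height, which is the locked height.
- **After release:** the bowl stayed upright with its grip at about 80° yaw. Its drain cock was within 2 px of the expected locked position in both cameras. That agrees with locked height, though the top view alone hardly tells heights apart.
- **Other things:** the wide bowl, tape and spanner showed up within about 3 px of where they started. The arm ended clear, with the gripper open.
- **Checks that failed:** the automatic rectangle fit of the bowl was poor, so I took its position from the cock and its yaw (about -40°) by eye. The arm hid the bowl and collar during the grasp and insertion, so both were done by pose and force alone.

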